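# Gauge the ribbon cores into the rack

## Robot

A 6-joint arm with a two-finger parallel gripper is mounted at the origin on the work surface. World frame = base frame: x ahead of the robot, y to its left, z up, the work surface at z = 0. Lengths are in m, angles in rad, forces in N, time in s.
With the tool pointing down it reaches from about 0.25 to 0.775 m from the base axis. Payload 4 kg.
Tool frame: the origin (TCP) lies at the very end of the fingers, on their centre line; the grasp point (between the pads) lies 19 mm behind it; z points along the fingers, y is the line along which they close (so a half turn about z gives the same grasp; the last joint's range is limited). The gripper opens to 94 mm and grips with 3 to 60 N. Pads are 16 mm wide; open, the fingers measure 119 mm over their backs; the gripper's body (75 mm by 177 mm) begins 78 mm behind the grasp point.
Start: joints at [1.154, 0.087, 1.371, -0, 1.684, -0.103], TCP at [0.17, 0.523, 0.206] pointing down, gripper open.
Joint ranges: [-3.1, 3.1], [-0.76, 2.03], [0.27, 2.55], [-1.08, 4.22], [0.17, 2.65], [-2.57, 2.57]. Speed limits (rad/s): [2.79, 2.79, 3.14, 3.14, 3.14, 3.14].

## Interface

Orientations are given as [roll, pitch, yaw] about the fixed x, y, z axes, in that order (R = Rz(yaw) Ry(pitch) Rx(roll)).
In Python, from bench import robot gives the robot as it stands. The module is installed in compiled form; this text tells all that it offers.
- The arm moves only by the tool move_arm, never from a script. Its argument "deltas" is one flat list of numbers, 7 for each row, row after row: the turn, a rotation vector about the tool's x, y, z in rad, then the shift along the tool's x, y, z in cm, then the closure, from -1 (fully open) to 1 (shut). A call has 1 to 8 rows; each row is the pose to reach, as a shift and turn from the pose commanded when the call began, along the tool's axes at that moment; what a row does not reach only later rows make up. A row lasts 1/10 s, in which the tool goes at most 50 mm and 8.59 degrees, less where a joint would pass 70% of its speed; a pose out of reach is approached as far as the arm can. A call with a gripper value outside its range is refused whole. The fingers move at their own pace and stop on an object; the grip force is fixed at half the most. Time passes only in rows, so rows that repeat a pose let the fingers close. It gives the time, the measured TCP pose, the force, the opening and the grip force at its end, in the units of the state.
- robot.get_obs(): the state, without advancing time (a new reading comes with each control period).
- robot.snapshot(name): name is "side" or "top"; returns a dict with "image" (420x560x3 uint8, red, green, blue), "depth" (420x560 float32, m along the optical axis (not along the pixel's ray), 0 where there is no reading), "fov_y" (degrees; the focal length in pixels is half the picture's height over the tangent of half this angle, whatever the lens; pixels are square), "cx", "cy" (the principal point, pixels), "origin" and "orientation" of the camera in the world. Camera axes: x right, y up, looking along -z (the intrinsics and any distortion apply to the point x, -y, -z); pixel columns grow to the right and rows downward; lengths in m; the calibration is good to about 2 mm. A picture is of the moment at which its call begins.
- robot.close_job(): hands the job in; it is judged then, once.
The state is a dict: "time": time; "joint_positions": joint angles; "qvel": joint speeds; "joint_torque": joint torques, N m; "tool_pos": TCP position; "ee_rot": TCP orientation; "wrist_force": force on the tool from outside, world axes, zero at the start; "wrist_torque": the same for the moment, N m; "width": finger opening in m; "finger_force": force on a finger pad.
Only numpy, scipy, OpenCV 4.12 (cv2) and the standard library are available. Lean on these libraries where they do the work, as an engineer would, in place of code of your own. Each camera call takes 0.05 s, during which the arm holds its last target. There are 200 camera calls.

## Task

Take the three red ribbon cores off the turntable one at a time and try each, standing upright on or just above the table, by sliding it by its neck into the open flared end of the wooden rack. Push those that fit right in, so that the whole core body stands in the narrow lane past the flare; any core that stops in the flare is too thick, so take it back out and stand it upright in the blue tray. Leave the jar, the pencil pot and the pin tin where they are, and the tape measure on the turntable.

Things in the scene. Friction and masses are not known exactly. Their poses are not given: they have to be found in the camera images.
- core_a: one of three look-alike red plastic ribbon cores standing upright on the turntable: round body 75 mm tall, its diameter either 40 or 48 mm (not known which without trying it in the rack), and above it a white grip neck, diameter 24 mm and 55 mm tall, on the same axis; 130 mm tall in all, 60 to 130 g. Origin: centre of the underside; z runs up the core's axis
- core_b: one of three look-alike red plastic ribbon cores standing upright on the turntable: round body 75 mm tall, its diameter either 40 or 48 mm (not known which without trying it in the rack), and above it a white grip neck, diameter 24 mm and 55 mm tall, on the same axis; 130 mm tall in all, 60 to 130 g. Origin: centre of the underside; z runs up the core's axis
- core_c: one of three look-alike red plastic ribbon cores standing upright on the turntable: round body 75 mm tall, its diameter either 40 or 48 mm (not known which without trying it in the rack), and above it a white grip neck, diameter 24 mm and 55 mm tall, on the same axis; 130 mm tall in all, 60 to 130 g. Origin: centre of the underside; z runs up the core's axis
- turntable: round wooden lazy Susan that spins freely when pushed: disc 250 mm across, its top 26 mm above the table, on a fixed black foot. Origin: centre, on the table. The cores stand about 85 mm from the centre
- rack: plywood rack, fixed: straight lane 44 mm wide, walls 12 mm thick, 84 mm tall, no floor (cores stand on the table). Origin: on the table, on the lane's centre line where the straight part begins; x points inwards, z up. Straight from x = 0 to the end wall at 125 mm (room for two cores). A 40 mm core has 2 mm to spare each side; a 48 mm core stops with its axis at x = -8 mm or less
- rack_mouth (a point): middle of the rack's open mouth, on the table, at rack x = -30 mm: here the flared walls stand 62 mm apart; they narrow evenly to 44 mm at the rack's origin. Axes as the rack's
- rack_slot (a point): middle of the slot over the straight lane, at rack x = 62 mm, 90 mm above the table: clear strips (underside 84 mm, top 90 mm above the table) cover the straight lane but leave a slot 32 mm wide along its centre, in which a neck slides; a core body cannot pass it from above, so cores go in through the mouth
- tray: blue plastic open tray for rework, fixed: 150 x 150 mm outside, walls 5 mm thick and 40 mm tall, floor 5 mm thick. Origin: centre of its underside, on the table; z up
- tape_measure: yellow tape measure, 66 x 62 x 36 mm, lying in the middle of the turntable. Origin: centre of its underside. Must stay on the turntable
- button_jar: amber glass jar with a white lid, 64 mm across, 90 mm tall; a bystander. Origin: centre of its underside
- pencil_pot: white pot with pencils, 72 mm across, 95 mm tall, pencils up to 155 mm; a bystander. Origin: centre of its underside
- pin_tin: low round steel tin with a red lid, 72 mm across, 32 mm tall; a bystander. Origin: centre of its underside
Things that resemble listed ones, but are neither listed nor needed, are in the scene too. Leave any green, purple or yellow look-alike of the core_a alone.

How it is judged:
On the way:
1. The too-thick core has been tried in the flared mouth of the rack, upright and low (x of core_b in the frame of rack between -0.036 and 0.03 m and y of core_b in the frame of rack between -0.014 and 0.014 m and height (world z) of core_b below 0.02 m and angle between core_b's own z axis and vertical below 0.3 rad), for 0.1 s.
At the end, for the whole second after the job is handed in: The 40 mm cores stand in the straight lane, axes 18 to 112 mm past its start and within 8 mm of its centre line, on the table; the 48 mm core stands on the tray's floor, axis within 55 mm of its centre along each tray axis. All upright within 0.15 rad and at rest (x of core_a in the frame of rack between 0.018 and 0.112 m and y of core_a in the frame of rack between -0.008 and 0.008 m and height (world z) of each of core_a, core_c below 0.012 m and angle between each of core_a, core_c, core_b's own z axis and vertical below 0.15 rad and linear speed of each of core_a, core_c, core_b below 0.02 m/s and x of core_c in the frame of rack between 0.018 and 0.112 m and y of core_c in the frame of rack between -0.008 and 0.008 m and x of core_b in the frame of tray between -0.055 and 0.055 m and y of core_b in the frame of tray between -0.055 and 0.055 m and height (world z) of core_b below 0.02 m); the robot touches nothing.
It fails at once if the button jar is pushed more than 30 mm or knocked over (distance of button_jar from where it was at the start of the episode above 0.03 m or angle between button_jar's own z axis and vertical above 0.5 rad).
It fails at once if the pencil pot is pushed more than 30 mm or knocked over (distance of pencil_pot from where it was at the start of the episode above 0.03 m or angle between pencil_pot's own z axis and vertical above 0.5 rad).
It fails at once if the pin tin is pushed more than 30 mm or knocked over (distance of pin_tin from where it was at the start of the episode above 0.03 m or angle between pin_tin's own z axis and vertical above 0.5 rad).
It fails at once if the tape measure leaves the turntable (horizontal distance between tape_measure and turntable above 0.125 m or height (world z) of tape_measure below 0.015 m).
It also fails if it takes over 72 s, if anything falls off the work surface, if the arm or the gripper's body presses on something with over 40 N, if the wrist force passes 120 N, or if a joint passes its speed limit or range.

## Working session

There is one attempt and no reset: what is moved stays moved. The work goes in short steps, Python scripts to look and compute and a tool call to move; the robot and the scene stay as the last step left them, time stands still between calls to the robot, and variables do not carry over. Pictures are saved under pics/ and viewed, at most 10 in all, crops included, and the job is handed in when it is done.

Besides the shell and the picture viewer there is one more tool, called as name(argument=value, ...) on one line, values as JSON. move_arm: Moves the arm, as the interface text tells. Its arguments: {"type":"object","properties":{"deltas":{"type":"array","items":{"type":"number"}}},"required":["deltas"]}

```bash
mkdir -p pics
cat > h.py <<'E'
import numpy as np,cv2
from bench import robot
from scipy.spatial.transform import Rotation as R
def cam(n):
    s=robot.snapshot(n); return s
def RM(s):
    o=np.array(s['orientation'],float)
    return o if o.shape==(3,3) else (R.from_euler('xyz',o).as_matrix() if o.size==3 else R.from_quat(o).as_matrix())
def pts(s):
    f=210/np.tan(np.radians(s['fov_y'])/2); d=s['depth']
    v,u=np.mgrid[:420,:560]
    c=np.stack([(u-s['cx'])/f*d,-(v-s['cy'])/f*d,-d],-1)
    P=c@RM(s).T+np.array(s['origin']); P[d==0]=np.nan
    return P
def ray(s,u,v,z):
    f=210/np.tan(np.radians(s['fov_y'])/2)
    d=RM(s)@np.array([(u-s['cx'])/f,-(v-s['cy'])/f,-1]);o=np.array(s['origin'])
    return o+d*(z-o[2])/d[2]
E
python3 - <<'E'
from h import *
for n in('top','side'):
    s=cam(n); cv2.imwrite(f'pics/{n}0.png',s['image'][:,:,::-1])
    print({k:v for k,v in s.items() if k not in('image','depth')})
    np.savez(f'{n}0.npz',**s)
print(robot.get_obs())
E
```

```text
{'fov_y': 43.400586252352575, 'cx': 282.279512065977, 'cy': 208.90173037665127, 'origin': array([0.40813855, 0.08990435, 1.2914725 ]), 'orientation': array([ 0.14771454, -0.01759054, -1.54453433])}
{'fov_y': 47.831942505723326, 'cx': 277.3734178670336, 'cy': 209.27122895817087, 'origin': array([-0.01374345, -0.66867079,  0.79315075]), 'orientation': array([ 0.93008068, -0.00755313, -0.66528951])}
{'time': 0.1, 'joint_positions': array([ 1.15391695e+00,  8.79010588e-02,  1.37209159e+00,  1.56078449e-05,
        1.68359487e+00, -1.03087015e-01]), 'qvel': array([ 0.00119562, -0.00194292, -0.00303716,  0.00085573,  0.00036523,
       -0.00221996]), 'joint_torque': array([ 1.77702110e-03, -3.41249943e+01, -3.03302264e+01,  7.19266618e-02,
        3.03795724e-02, -7.92815490e-05]), 'tool_pos': array([0.16956063, 0.52269606, 0.20441616]), 'ee_rot': array([-3.13960998e+00, -2.20710250e-04,  2.82780181e+00]), 'wrist_force': array([-0.04770349,  1.12160492,  0.20206755]), 'wrist_torque': array([-0.01747438,  0.05328298,  0.06740078]), 'finger_force': 0.0, 'width': 0.09418985675466092}
```

View pics/top0.png

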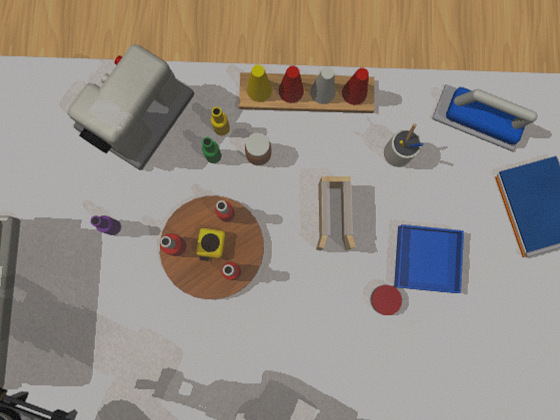

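View pics/side0.png

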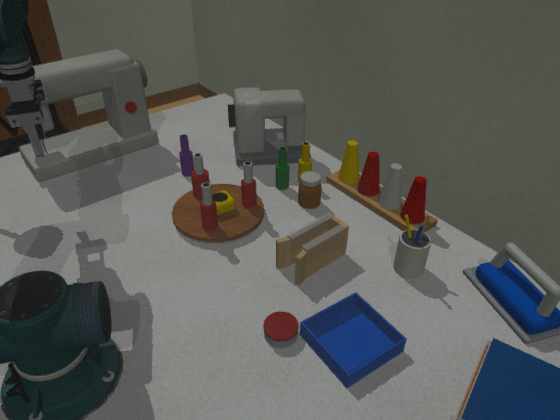

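The top view shows the turntable at about (211,247) px, with necks near (225,204), (167,240) and (229,268). The rack mouth is near (336,245) and opens toward the robot, the tray is at (430,259), the tin at (386,300) and the pot at (403,148).

Run:
```python
from h import *
S={n:dict(np.load(f'{n}0.npz')) for n in('top','side')}
s=S['top'];P=pts(s)
def box(u0,u1,v0,v1):
    m=np.zeros((420,560),bool);m[v0:v1,u0:u1]=1;return m
z=P[...,2]
# necks
for c in [(225,204),(167,240),(229,268)]:
    m=box(c[0]-18,c[0]+18,c[1]-18,c[1]+18)&(z>.14)&(z<.17)
    q=P[m];print('neck',m.sum(),np.round(np.median(q,0),4), np.round([(q[:,0].min()+q[:,0].max())/2,(q[:,1].min()+q[:,1].max())/2],4),np.round(np.ptp(q,axis=0),3))
hsv=cv2.cvtColor(s['image'],cv2.COLOR_RGB2HSV)
# turntable
m=box(155,270,190,305)&(abs(z-.026)<.006)&(hsv[...,1]>60)
(c,r)=cv2.minEnclosingCircle(P[m][:,:2].astype(np.float32));print('tt',c,r,np.median(z[m]))
# rack
m=box(310,362,168,255)&(z>.076)&(z<.10)
q=P[m];print('rack n',m.sum(),np.round(np.percentile(z[m],[5,50,95]),4))
print(cv2.minAreaRect(q[:,:2].astype(np.float32)))
for v in range(172,254,5):
    r=np.where(m[v])[0]
    if len(r): 
        g=np.split(r,np.where(np.diff(r)>1)[0]+1)
        print(v,[(np.round(P[v,a[0]],3).tolist(),np.round(P[v,a[-1]],3).tolist()) for a in g])
# tray
m=box(385,475,215,305)&(abs(z-.04)<.006)&(hsv[...,0]>100)&(hsv[...,0]<130)
print('tray',m.sum(),cv2.minAreaRect(P[m][:,:2].astype(np.float32)))
for n,c,h,d in[('jar',(258,148),.09,25),('pot',(403,150),.095,25),('tin',(386,300),.032,22),('tape',(211,243),.062,22)]:
    m=box(c[0]-d,c[0]+d,c[1]-d,c[1]+d)&(abs(z-h)<.008);print(n,m.sum(),np.round(P[m].mean(0),3),np.round(np.ptp(P[m],axis=0),3))
for n,c in[('green',(208,142)),('yel',(217,112)),('pur',(97,218))]:
    m=box(c[0]-15,c[0]+15,c[1]-15,c[1]+15)&(z>.1);print(n,m.sum(),np.round(P[m].mean(0),3))
```

```text
neck 106 [0.5815 0.2062 0.1566] [0.5821 0.2069] [0.023 0.023 0.019]
neck 113 [0.5005 0.3218 0.1567] [0.5008 0.3233] [0.022 0.024 0.022]
neck 100 [0.4444 0.1867 0.1564] [0.4445 0.1865] [0.021 0.023 0.02 ]
tt (0.5018678307533264, 0.24027219414710999) 0.12460240721702576 0.026580535005500283
rack n 1227 [0.0838 0.0901 0.0945]
((0.5864811539649963, -0.052094124257564545), (0.16595542430877686, 0.08306532353162766), 1.6229782104492188)
177 [([0.667, -0.015, 0.08], [0.665, -0.019, 0.091]), ([0.666, -0.024, 0.088], [0.667, -0.082, 0.092])]
182 [([0.653, -0.015, 0.09], [0.653, -0.033, 0.095]), ([0.657, -0.058, 0.077], [0.657, -0.058, 0.077]), ([0.655, -0.066, 0.088], [0.655, -0.071, 0.088]), ([0.655, -0.075, 0.091], [0.654, -0.084, 0.094])]
187 [([0.642, -0.015, 0.086], [0.642, -0.033, 0.092]), ([0.643, -0.066, 0.09], [0.644, -0.085, 0.089])]
192 [([0.631, -0.016, 0.085], [0.63, -0.033, 0.092]), ([0.632, -0.067, 0.088], [0.631, -0.084, 0.094])]
197 [([0.618, -0.018, 0.09], [0.618, -0.034, 0.093]), ([0.62, -0.066, 0.089], [0.62, -0.085, 0.087])]
202 [([0.606, -0.018, 0.092], [0.607, -0.034, 0
[... 697 characters left out ...]
018, 0.078], [0.526, -0.029, 0.085]), ([0.528, -0.078, 0.078], [0.528, -0.089, 0.081])]
242 [([0.514, -0.015, 0.083], [0.514, -0.027, 0.084]), ([0.516, -0.082, 0.085], [0.516, -0.093, 0.087])]
247 [([0.503, -0.018, 0.081], [0.503, -0.022, 0.083]), ([0.505, -0.085, 0.081], [0.505, -0.089, 0.085])]
tray 587 ((0.48786771297454834, -0.28293126821517944), (0.15144255757331848, 0.15030717849731445), 85.94905090332031)
jar 452 [0.74  0.136 0.09 ] [0.056 0.054 0.015]
pot 643 [ 0.75  -0.211  0.096] [0.074 0.07  0.015]
tin 751 [ 0.389 -0.18   0.033] [0.085 0.082 0.015]
tape 720 [0.508 0.238 0.062] [0.07  0.066 0.015]
green 120 [0.729 0.247 0.125]
yel 125 [0.8   0.229 0.125]
pur 135 [0.544 0.482 0.125]
```

move_arm(deltas=[0,0,-0.12,-4.0,-2.6,0,-1,0,0,-0.24,-8.2,-5.3,0,-1,0,0,-0.343,-12.4,-8.0,0,-1,0,0,-0.343,-16.6,-10.7,0,-1,0,0,-0.343,-20.8,-13.4,0,-1,0,0,-0.343,-25.0,-16.1,0,-1,0,0,-0.343,-29.2,-18.9,0,-1,0,0,-0.343,-33.4,-21.6,0,-1])

```text
time: 0.9
tool_pos: [0.4211, 0.2131, 0.2052]
ee_rot: [3.141, -0.0, -3.112]
wrist_force: [0.5, 1.3, 0.4]
width: 0.0942
finger_force: 0.0
```

move_arm(deltas=[0,0,0,-2.26,-2.89,0,-1,0,0,0,-2.26,-2.89,3.5,-1,0,0,0,-2.26,-2.89,6.5,-0.5,0,0,0,-2.26,-2.89,8.2,-0.3,0,0,0,-2.26,-2.89,8.2,1,0,0,0,-2.26,-2.89,8.2,1,0,0,0,-2.26,-2.89,8.2,1,0,0,0,-2.26,-2.89,8.2,1])

```text
time: 1.7
tool_pos: [0.4449, 0.1871, 0.1251]
ee_rot: [3.141, 0.003, -3.112]
wrist_force: [-0.1, -0.2, -0.3]
width: 0.0494
finger_force: 0.0
```

move_arm(deltas=[0,0,0,0,0,0,1,0,0,0,0,0,0,1,0,0,0,0,0,0,1,0,0,0,0,0,0,1,0,0,0,0,0,-1.0,1,0,0,0,0,0,-5.0,1,0,0,0,0,0,-8.0,1])

```text
time: 2.4
tool_pos: [0.4439, 0.1867, 0.2052]
ee_rot: [3.141, 0.0, -3.112]
wrist_force: [1.0, 0.2, -0.2]
width: 0.0234
finger_force: 30.0
```

move_arm(deltas=[0,0,0,0,-4.5,0,1,0,0,0,0,-9.0,0,1,0,0,0,0.1,-13.5,0,1,0,0,0,0.15,-18.0,0,1,0,0,0,0.15,-22.0,2,1,0,0,0,0.15,-24.28,5,1,0,0,0,0.15,-24.28,8,1,0,0,0,0.15,-24.28,10.0,1])

```text
time: 3.2
tool_pos: [0.4485, -0.0569, 0.1018]
ee_rot: [3.141, -0.002, -3.115]
wrist_force: [-0.6, 0.4, -1.6]
width: 0.0235
finger_force: 30.0
```

```bash
cat >> h.py <<'E'
O=np.array([.5335,-.0537]);th=.029
def necks(s,hmin=.10,box=None):
    """blobs of neck-top height from the top view, with heights"""
    P=pts(s);z=P[...,2];hsv=cv2.cvtColor(s['image'],cv2.COLOR_RGB2HSV)
    return P,z,hsv
def rack(p):
    d=np.array(p[:2])-O;c,q=np.cos(th),np.sin(th)
    return np.array([c*d[0]+q*d[1],-q*d[0]+c*d[1]])
E
python3 - <<'E'
from h import *
s=cam('side');cv2.imwrite('pics/s1.png',cv2.resize(s['image'][170:370,150:420,::-1],None,fx=2.5,fy=2.5))
t=cam('top');P=pts(t);z=P[...,2]
for a in [(.582,.207),(.5,.323)]:
    m=(np.hypot(P[...,0]-a[0],P[...,1]-a[1])<.03)&(z>.14)&(z<.17);q=P[m];print(m.sum(),np.round(np.median(q,0),4))
o=robot.get_obs();print(o['tool_pos'],rack(o['tool_pos']),o['time'])
E
```

```text
105 [0.582  0.2059 0.1562]
111 [0.5006 0.3219 0.1566]
[ 0.44712559 -0.05581678  0.10053804] [-0.08639947  0.00038862] 3.3
```

View pics/s1.png

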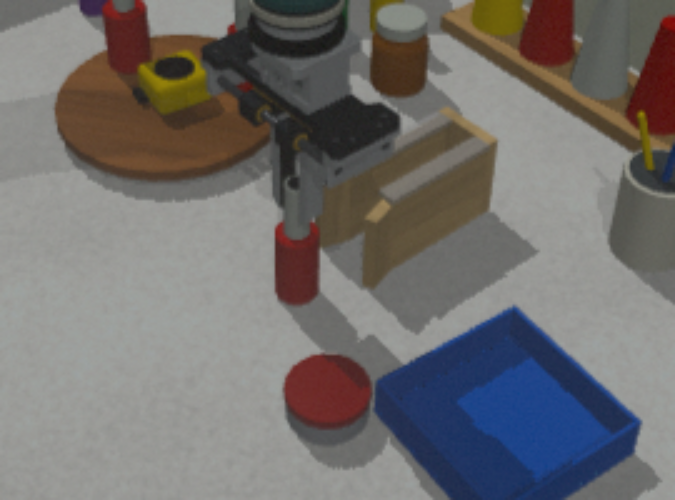

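The core hangs upright just in front of the mouth, at rack x = -86 mm and about 2 mm above the table. The other two cores haven't moved.

move_arm(deltas=[0,0,0,-3,0,-0.1,1,0,0,0,-5.5,0,-0.1,1,0,0,0,-6.5,0,-0.1,1,0,0,0,-7.3,0,-0.1,1,0,0,0,-8.0,0,-0.1,1,0,0,0,-8.6,0,-0.1,1,0,0,0,-9.0,0,-0.1,1,0,0,0,-9.0,0,-0.1,1])

```text
time: 4.1
tool_pos: [0.5396, -0.0534, 0.1045]
ee_rot: [3.141, -0.0, -3.112]
wrist_force: [1.1, 0.1, -1.1]
width: 0.0233
finger_force: 30.0
```

Run:
```python
from h import *
o=robot.get_obs();print(o['tool_pos'],rack(o['tool_pos']),o['wrist_force'],o['time'])
```

```text
[ 0.53962133 -0.05338803  0.10450191] [0.0061278  0.00013435] [ 1.12356997  0.14964628 -1.08825731] 4.1
```

No resistance at rack x = +6 mm, so this core fits. Next I push it to about x = 95 mm, lower it and release.

move_arm(deltas=[0,0,0,-1.5,0,0.2,1,0,0,0,-3,0,0.2,1,0,0,0,-4.5,0,0.2,1,0,0,0,-6,0,0.2,1,0,0,0,-7.5,0,0.2,1,0,0,0,-8.7,0,0.2,1,0,0,0,-9.0,0,0.3,1,0,0,0,-9.0,0,0.4,1])

```text
time: 4.9
tool_pos: [0.6292, -0.0508, 0.1002]
ee_rot: [3.141, -0.001, -3.112]
wrist_force: [0.8, 0.2, -0.8]
width: 0.0235
finger_force: 30.0
```

Run:
```python
from h import *
o=robot.get_obs();print(o['tool_pos'],rack(o['tool_pos']),o['wrist_force'],o['time'])
```

```text
[ 0.6292215  -0.05078408  0.10016272] [0.09576581 0.00013916] [ 0.84996251  0.23791199 -0.8397635 ] 4.9
```

move_arm(deltas=[0,0,0,0,0,0.15,1,0,0,0,0,0,0.15,-0.2,0,0,0,0,0,0.15,-0.2,0,0,0,0,0,0.15,-0.2,0,0,0,0,0,-1.5,-0.5,0,0,0,0,0,-5.5,-0.5,0,0,0,0,0,-10,-0.5])

```text
time: 5.6
tool_pos: [0.6282, -0.0506, 0.1997]
ee_rot: [3.141, -0.004, -3.112]
wrist_force: [0.9, -1.0, 0.3]
width: 0.0682
finger_force: 0.0
```

Run:
```python
from h import *
o=robot.get_obs();print(o['tool_pos'],o['ee_rot'],o['width'],o['time'])
s=cam('side');cv2.imwrite('pics/s2.png',cv2.resize(s['image'][150:300,170:440,::-1],None,fx=2.5,fy=2.5))
```

```text
[ 0.62822955 -0.05060712  0.19965136] [ 3.14059793 -0.0042776  -3.11243468] 0.06815850994971584 5.6
```

View pics/s2.png

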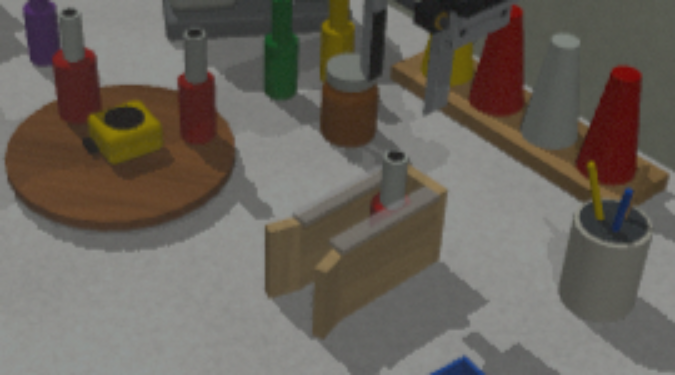

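Core 1 stands upright in the lane, its neck at (395,170) in the crop. The far-left core at (75,85) looks thicker than the near one, so I take the near one next.

move_arm(deltas=[0,0,0,0.7,4.5,0,-1,0,0,0,1.4,9.0,0,-1,0,0,0,2.1,13.5,0,-1,0,0,0,2.8,18.0,0,-1,0,0,0,3.5,22.5,0,-0.6,0,0,0,4.06,25.84,0.5,-0.6,0,0,0,4.06,25.84,2.5,-0.4,0,0,0,4.06,25.84,5.5,-0.4])

```text
time: 6.45
tool_pos: [0.5825, 0.2083, 0.1478]
ee_rot: [3.14, 0.006, -3.11]
wrist_force: [0.2, 0.6, -0.3]
width: 0.0671
finger_force: 0.0
```

move_arm(deltas=[0,0,0,0,0,2.2,0,0,0,0,0,0,2.2,1,0,0,0,0,0,2.2,1,0,0,0,0,0,2.2,1,0,0,0,0,0,2.2,1,0,0,0,0,0,2.2,1,0,0,0,0,0,2.2,1,0,0,0,0,0,2.2,1])

```text
time: 7.25
tool_pos: [0.5823, 0.2064, 0.1252]
ee_rot: [3.141, 0.003, -3.112]
wrist_force: [0.2, 0.6, 5.3]
width: 0.0234
finger_force: 29.9
```

move_arm(deltas=[0,0,0,0,0,-4,1,0,0,0,0,0,-8,1,0,0,0,2.2,-4.1,-8,1,0,0,0,4.4,-8.2,-8,1,0,0,0,6.6,-12.3,-8,1,0,0,0,8.8,-16.4,-8,1,0,0,0,11.0,-20.5,-8,1,0,0,0,13.2,-24.5,-8,1])

```text
time: 8.05
tool_pos: [0.4551, -0.0437, 0.2029]
ee_rot: [3.141, -0.001, -3.112]
wrist_force: [-0.1, 0.0, -0.3]
width: 0.0234
finger_force: 29.9
```

move_arm(deltas=[0,0,0,0.76,-1.32,3,1,0,0,0,0.76,-1.32,7,1,0,0,0,0.76,-1.32,9.9,1,0,0,0,0.76,-1.32,9.9,1,0,0,0,0.76,-1.32,9.9,1])

```text
time: 8.55
tool_pos: [0.4491, -0.0557, 0.1045]
ee_rot: [3.141, -0.001, -3.112]
wrist_force: [-0.1, 0.1, -0.9]
width: 0.0234
finger_force: 29.9
```

Run:
```python
from h import *
o=robot.get_obs();print(o['tool_pos'],rack(o['tool_pos']),o['wrist_force'],o['time'])
```

```text
[ 0.44908854 -0.05571817  0.10449974] [-0.08443449  0.00043026] [-0.13210192  0.0644106  -0.86370851] 8.55
```

Base about 6 mm up; lower by 2 mm and push in to rack x ≈ +5 mm.

move_arm(deltas=[0,0,0,-3,0,0.2,1,0,0,0,-5.5,0,0.2,1,0,0,0,-6.5,0,0.2,1,0,0,0,-7.3,0,0.2,1,0,0,0,-8.0,0,0.2,1,0,0,0,-8.6,0,0.2,1,0,0,0,-9.0,0,0.2,1,0,0,0,-9.0,0,0.2,1])

```text
time: 9.35
tool_pos: [0.5394, -0.0532, 0.1025]
ee_rot: [3.142, 0.0, -3.112]
wrist_force: [0.3, -0.6, -0.6]
width: 0.0235
finger_force: 29.9
```

This one fits too. Push it 4 cm further to x = 46 mm, lower and release.

move_arm(deltas=[0,0,0,-1.5,0,0,1,0,0,0,-3,0,0,1,0,0,0,-4.0,0,0.1,1,0,0,0,-4.0,0,0.3,1,0,0,0,-4.0,0,0.3,-0.2,0,0,0,-4.0,0,0.3,-0.2,0,0,0,-4.0,0,0.3,-0.2,0,0,0,-4.0,0,-1.5,-0.2])

```text
time: 10.15
tool_pos: [0.5771, -0.0517, 0.1149]
ee_rot: [3.14, -0.006, -3.113]
wrist_force: [1.2, -0.3, -0.2]
width: 0.0523
finger_force: 0.0
```

move_arm(deltas=[0,0,0,0,0,-4.5,-0.5,0,0,0,0,0,-8.5,-0.5])

```text
time: 10.35
tool_pos: [0.5785, -0.052, 0.2034]
ee_rot: [3.141, -0.001, -3.112]
wrist_force: [0.3, -0.8, 0.1]
width: 0.0681
finger_force: 0.0
```

Run:
```python
from h import *
o=robot.get_obs();print(o['tool_pos'],o['width'],o['time'])
s=cam('side');cv2.imwrite('pics/s3.png',cv2.resize(s['image'][150:300,170:440,::-1],None,fx=2.5,fy=2.5))
t=cam('top');P=pts(t);z=P[...,2]
for a in [(.5,.323)]:
    m=(np.hypot(P[...,0]-a[0],P[...,1]-a[1])<.04)&(z>.14)&(z<.17);q=P[m];print(m.sum(),np.round(np.median(q,0),4))
```

```text
[ 0.57848015 -0.0519768   0.20343666] 0.06813640018377969 10.35
112 [0.5008 0.3222 0.1565]
```

View pics/s3.png

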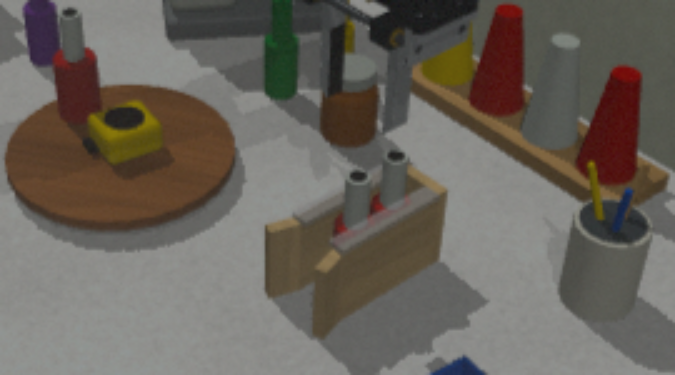

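Both cores stand in the lane, with necks at (357,200) and (397,175) in the crop. Now the third.

move_arm(deltas=[0,0,0,0.85,4.8,0,-1,0,0,0,1.7,9.6,0,-1,0,0,0,2.55,14.4,0,-1,0,0,0,3.4,19.2,0,-1,0,0,0,4.25,24.0,0,-0.6,0,0,0,5.1,28.8,0,-0.6,0,0,0,5.95,33.4,0,-0.6,0,0,0,6.8,37.7,0,-0.4])

```text
time: 11.25
tool_pos: [0.4991, 0.3246, 0.2019]
ee_rot: [-3.141, -0.001, -3.112]
wrist_force: [-0.1, -0.5, -0.0]
width: 0.0702
finger_force: 0.0
```

move_arm(deltas=[0,0,0,0,0,1,-0.4,0,0,0,0,0,4.5,-0.4,0,0,0,0,0,7.9,0,0,0,0,0,0,7.9,0,0,0,0,0,0,7.9,1,0,0,0,0,0,7.9,1,0,0,0,0,0,7.9,1,0,0,0,0,0,7.9,1])

```text
time: 12.05
tool_pos: [0.5014, 0.3231, 0.1257]
ee_rot: [3.14, 0.003, -3.113]
wrist_force: [-0.2, 0.4, 4.3]
width: 0.0238
finger_force: 30.0
```

move_arm(deltas=[0,0,0,0,0,0,1,0,0,0,0,0,0,1])

```text
time: 12.25
tool_pos: [0.5014, 0.3232, 0.1256]
ee_rot: [3.14, 0.004, -3.112]
wrist_force: [1.2, 0.4, 5.6]
width: 0.0237
finger_force: 30.0
```

move_arm(deltas=[0,0,0,0,0,-4,1,0,0,0,0,0,-8,1,0,0,0,0.8,-4.7,-8,1,0,0,0,1.6,-9.5,-8,1,0,0,0,2.4,-14.2,-8,1,0,0,0,3.2,-19.0,-8,1,0,0,0,4.0,-23.7,-8,1,0,0,0,4.8,-28.4,-8,1])

```text
time: 13.05
tool_pos: [0.4597, 0.0359, 0.203]
ee_rot: [3.142, -0.0, -3.112]
wrist_force: [1.3, -0.1, -0.4]
width: 0.0234
finger_force: 30.0
```

move_arm(deltas=[0,0,0,0.7,-4.7,0,1,0,0,0,1.4,-9.37,0,1,0,0,0,1.4,-9.37,3.5,1,0,0,0,1.4,-9.37,7,1,0,0,0,1.4,-9.37,10.0,1,0,0,0,1.4,-9.37,10.1,1,0,0,0,1.4,-9.37,10.1,1])

```text
time: 13.75
tool_pos: [0.4489, -0.0564, 0.1023]
ee_rot: [3.141, -0.001, -3.112]
wrist_force: [-0.3, -0.3, -0.7]
width: 0.0234
finger_force: 30.0
```

Run:
```python
from h import *
o=robot.get_obs();print(o['tool_pos'],rack(o['tool_pos']),o['wrist_force'],o['time'])
```

```text
[ 0.44894443 -0.05640301  0.10233547] [-0.08459839 -0.00025011] [-0.32166842 -0.30789215 -0.69677548] 13.75
```

move_arm(deltas=[0,0,0,-3,0,0,1,0,0,0,-5,0,0,1,0,0,0,-6,0,0,1,0,0,0,-6.8,0,0,1,0,0,0,-7.3,0,0,1,0,0,0,-7.7,0,0,1,0,0,0,-8.0,0,0,1,0,0,0,-8.0,0,0,1])

```text
time: 14.55
tool_pos: [0.5256, -0.0527, 0.1022]
ee_rot: [3.138, -0.009, -3.112]
wrist_force: [-8.2, 3.8, 4.1]
width: 0.0234
finger_force: 30.0
```

Blocked: 8 N against the push at rack x = -8 mm, so this is the thick core. Back it out and carry it to the tray.

move_arm(deltas=[0,0,0,2,0,0,1,0,0,0,5,0,0,1,0,0,0,8,0,0,1,0,0,0,8,0,-4,1,0,0,0,8,0,-8,1,0,0,0,7.4,-4.5,-8,1,0,0,0,6.8,-9,-8,1,0,0,0,6.1,-13.5,-8,1])

```text
time: 15.35
tool_pos: [0.4725, -0.1925, 0.1839]
ee_rot: [-3.14, 0.003, -3.111]
wrist_force: [0.6, 0.7, -1.0]
width: 0.0235
finger_force: 30.0
```

move_arm(deltas=[0,0,0,-0.6,-4.7,0,1,0,0,0,-1.24,-9.3,0,1,0,0,0,-1.24,-9.3,0,1,0,0,0,-1.24,-9.3,3.5,1,0,0,0,-1.24,-9.3,6.0,1,0,0,0,-1.24,-9.3,7.0,1,0,0,0,-1.24,-9.3,7.4,1,0,0,0,-1.24,-9.3,7.4,1])

```text
time: 16.15
tool_pos: [0.4877, -0.2833, 0.1091]
ee_rot: [-3.141, 0.001, -3.112]
wrist_force: [-0.1, -1.0, -0.6]
width: 0.0237
finger_force: 30.0
```

Run:
```python
from h import *
o=robot.get_obs();print(o['tool_pos'],o['ee_rot'],o['wrist_force'],o['time'])
s=cam('side');cv2.imwrite('pics/s4.png',cv2.resize(s['image'][170:400,200:470,::-1],None,fx=2.5,fy=2.5))
```

```text
[ 0.48765061 -0.28329922  0.10909912] [-3.14108975e+00  6.54884382e-04 -3.11189679e+00] [-0.1391821  -0.95967857 -0.60500044] 16.15
```

View pics/s4.png

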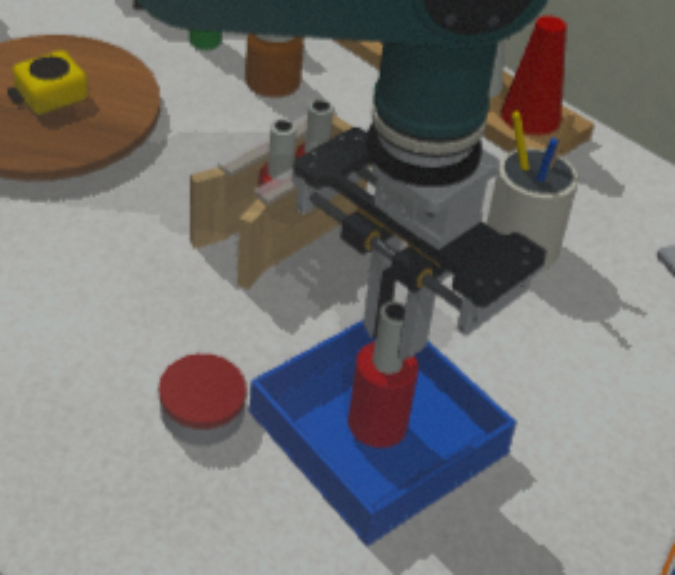

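The core hangs in the middle of the tray, its base about 5 mm above the floor and leaning a little. I lower it to the floor and release.

move_arm(deltas=[0,0,0,0,0,0.3,1,0,0,0,0,0,0.5,1,0,0,0,0,0,0.6,1,0,0,0,0,0,0.6,1,0,0,0,0,0,0.6,-0.2,0,0,0,0,0,0.6,-0.2,0,0,0,0,0,0.6,-0.2,0,0,0,0,0,0.6,-0.2])

```text
time: 17.0
tool_pos: [0.4875, -0.2836, 0.1026]
ee_rot: [-3.141, 0.0, -3.112]
wrist_force: [0.2, 0.4, 0.5]
width: 0.0519
finger_force: 0.0
```

move_arm(deltas=[0,0,0,0,0,-3,-0.2,0,0,0,0,0,-7,-0.2,0,0,0,0,0,-10,-0.2,0,0,0,8,8,-10,-0.2,0,0,0,8,8,-10,-0.2,0,0,0,8,8,-10,-0.2,0,0,0,8,8,-10,-0.2])

```text
time: 17.7
tool_pos: [0.4046, -0.2052, 0.2032]
ee_rot: [-3.14, 0.002, -3.112]
wrist_force: [0.5, 0.3, 0.9]
width: 0.0562
finger_force: 0.0
```

Run:
```python
from h import *
o=robot.get_obs();print(o['tool_pos'],o['wrist_force'],o['time'])
s=cam('side');cv2.imwrite('pics/s5.png',cv2.resize(s['image'][170:400,200:470,::-1],None,fx=2.5,fy=2.5))
t=cam('top');P=pts(t);z=P[...,2]
for a in [(.488,-.283),(.629,-.051),(.58,-.0525)]:
    m=(np.hypot(P[...,0]-a[0],P[...,1]-a[1])<.022)&(z>.115)&(z<.145);q=P[m];print(m.sum(),np.round(np.median(q,0),4),rack(np.median(q,0)))
```

```text
[ 0.40456955 -0.20515271  0.20316612] [0.46217032 0.28695789 0.87289665] 17.7
118 [ 0.484  -0.2817  0.1357] [-0.05606638 -0.2265086 ]
99 [ 0.6277 -0.0498  0.1298] [0.09424645 0.00119476]
99 [ 0.5799 -0.0521  0.1305] [0.04637858 0.00024714]
```

View pics/s5.png

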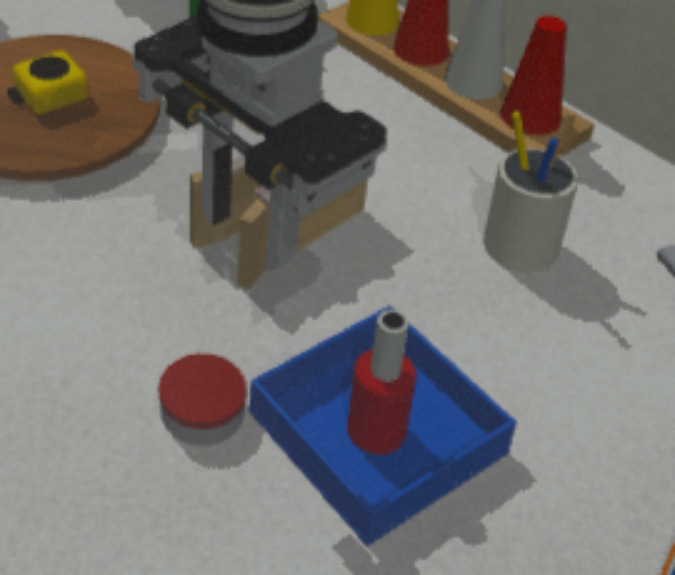

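The core stands in the tray at (380,400) in the crop. The neck tops measure 0.136 m in the tray and 0.130 m in the lane, so all three stand upright on their floors.

```bash
python3 -c "
from bench import robot
print(robot.close_job())"
```

```text
the job is handed in; nothing more can be done
None
```

I handed the job in at about 18 s: the two cores that fit stand in the rack lane, and the one that stopped in the flare stands upright in the blue tray. No verdict came back.

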